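# Load a fresh sleeve onto the mini-roller without gripping it

## Robot

A 6-joint arm with a two-finger parallel gripper is mounted at the origin on a cart in front of the work surface, level with it; the furniture and walls round the work are solid. World frame = base frame: x ahead of the robot, y to its left, z up, the work surface at z = 0. Lengths are in m, angles in rad, forces in N, time in s.
With the tool pointing down it reaches from about 0.15 to 0.775 m from the base axis. Payload 6.1 kg.
Tool frame: the origin (TCP) lies at the very end of the fingers, on their centre line; the grasp point (between the pads) lies 19 mm behind it; z points along the fingers, y is the direction in which the jaws open and shut (so a half turn about z gives the same grasp; the last joint's range is limited). The gripper opens to 85 mm and grips with 20 to 120 N. Pads are 22 mm wide; open, the fingers measure 114 mm over their backs; the gripper's body (76 mm by 85 mm) begins 54 mm behind the grasp point. The pads swing forward as they close: fully open they stand 13 mm farther back than shut.
Start: joints at [1.175, 0.126, -0.04, 1.405, 0, 1.571], TCP at [0.202, 0.484, 0.231] pointing down, gripper open.
Joint ranges: [-2.72, 2.72], [-0.95, 1.95], [-1.27, 1.35], [-1.78, 2.02], [-1.46, 1.47], [-3.14, 3.14]. Speed limits (rad/s): [2.39, 2.39, 3.01, 3.14, 3.14, 3.14].

## Interface

Orientations are given as a rotation vector (axis times angle).
In Python, from plant import arm gives the robot as it stands.
- The arm moves only by the tool apply_moves, never from a script. Its argument "rows" is one flat list of numbers, 5 for each row, row after row: the finger opening in mm, from 0 to 85.4, then the shift along the tool's x, y, z in mm, then the turn about the tool's z in degrees. In form: [grip, x, y, z, roll, grip, x, y, z, roll, ...]. A call has 1 to 10 rows; each row shifts and turns the commanded pose from where the row before left it, along the tool's axes as they then stand; what a row does not reach is not made up. A row lasts 1/8 s, in which the tool goes at most 62.5 mm and 10.7 degrees, less where a joint would pass 70% of its speed; a pose out of reach is approached as far as the arm can. A call with a gripper value outside its range is refused whole. The fingers move at their own pace and stop on an object; "force" is the grip in N (left out, the last holds). Time passes only in rows, so rows that do not move let the fingers close. It gives the time, the measured TCP pose, the force and the opening at its end, in the units of the state.
- arm.get_state(): the state, without advancing time (a new reading comes with each control period).
- arm.read_camera(name): name is "side" or "top" or "wrist"; returns (picture, depth): 420x560x3 uint8, red, green, blue; 420x560 float32, m along the optical axis (not along the pixel's ray), 0 where there is no reading.
- arm.calibration(name): a dict with "intrinsics" (3x3 intrinsics, pixels), "k1" (the pictures are not rectified: a ray, as slopes to the right and down, at radius r is drawn at 1 + k1 r^2 times it, then the intrinsics apply), "position" and "rotation" of the camera in the world. Camera axes: x right, y up, looking along -z (the intrinsics and any distortion apply to the point x, -y, -z); pixel columns grow to the right and rows downward; lengths in m; the calibration is good to about 2 mm. A picture is of the moment at which its call begins: read the wrist's pose just before it. calibration takes no time and is no camera call; for the wrist camera it gives the pose at the moment of the call.
- arm.close_job(): hands the job in, once; it reports no verdict.
The state is a dict: "clock": time; "joint_pos": joint angles; "qd": joint speeds; "joint_efforts": joint torques, N m; "tcp_pos": TCP position; "tcp_rot": TCP orientation; "contact_force": force on the tool from outside, world axes, zero at the start; "moment": the same for the moment, N m; "grip_width": finger opening in m.
Only numpy, scipy, OpenCV 4.12 (cv2) and the standard library are available. Lean on these libraries where they do the work, as an engineer would, in place of code of your own. Each camera call takes 0.05 s, during which the arm holds its last target.

## Task

Load the mini-roller from the sleeve dispenser without gripping or lifting a sleeve, so that its nap stays clean. Press the dispenser's lever pad right down with the fingertips so that the gate lifts and one sleeve rolls into the cradle, then let the lever come all the way up again so that the gate shuts in front of the other two. Then push that sleeve along the cradle by its end, onto the roller frame until it is fully home against the shoulder, and leave the other things on the table where they are.

Things in the scene. Friction and masses are not known exactly. Their poses are not given: they have to be found in the camera images.
- dispenser: Plywood station fixed on the table: a sloping magazine of roller sleeves with a V-shaped cradle before it. Origin at table height, under the middle of the cradle spot where a released sleeve lies; x uphill along the magazine (away from the robot at yaw 0), y along the cradle to the left, z up. Base board x -40 to 197, y -205 to 120 mm. Magazine: x over 62, y within 61 mm, the sleeves in it reach z = 126 mm.
- cradle_mid (a point): Centre of a sleeve lying in the cradle, 46 mm over the table; same axes as the dispenser. The V runs along y from 64 mm left of here to 160 mm right. Its strips end 8 mm below this height; a fence 24 mm toward -x, top 2 mm above this height, closes the robot's side. The left end is open, so a finger can come down behind the sleeve's left end. The shut gate and the magazine lie 36 mm or more toward +x.
- spindle_nose (a point): Tip of the mini-roller frame's white spindle, fixed along the cradle's axis, 58 mm to -y of cradle_mid at the same height. The spindle is 15 mm thick (full thickness 12 mm behind the tapered tip) and runs toward -y to the shoulder.
- shoulder (a point): Centre of the face of the white shoulder disc (26 mm diameter) at the spindle's end, 160 mm to -y of cradle_mid. A sleeve fully home touches it: sleeve centre 110 mm, left end 60 mm to -y of cradle_mid. It is rigid. Behind it the frame's wire bends away to a wooden handle lying along x.
- lever (a joint): Tilt of the rocking lever in rad: 0 at rest (gate shut), growing as the pad is pressed, 0.75 at its stop. It rocks about y. Its front end carries the gate, a steel roller bar and plate before the first sleeve, which lets it pass from about 0.6; a second bar then holds the next sleeve back, so one sleeve rolls out per stroke. A spring brings it back: pressing takes 2 to 6 N at the pad.
- lever_pad (a point): Black ribbed pad, 42 x 42 x 7 mm, on the lever's rear end, left of the magazine. The point is the centre of its top face, at rest at x 123, y 92, z 133 mm in the dispenser's frame, fully pressed at x 133, y 92, z 88 mm. Its face slopes 0.375 rad up toward +x at rest and as much down toward +x when fully pressed (the point's own axes are level at rest). Nothing stands under it.
- sleeve_front: First roller sleeve in the magazine, the one to be loaded: off-white tube, 100 mm long, 40 mm outside diameter, 20 mm bore, 40 to 80 g. Origin at its centre, y axis along the tube (it rolls about y). Starts behind the gate at x = 73, z = 80 mm in the dispenser's frame; in the cradle at x = 0, y within 4 mm of 0, z = 46 mm.
- sleeve_next: Second sleeve, same size and origin; starts at x = 112, z = 92 mm in the dispenser's frame and rolls forward to the gate when the lever comes up again.
- sleeve_last: Third sleeve, same size and origin; starts at x = 150, z = 105 mm in the dispenser's frame.
- marker_pen: Marker pen lying on the table in front of the dispenser, 135 mm long, 17 mm thick. To be left alone; origin under its centre
- dose_cup: Small clear plastic cup, 51 mm wide, 35 mm high, standing on the base board between the magazine and the roller handle. To be left alone; origin under its centre
- sanding_block: Foam sanding block, 62 x 115 x 31 mm, on the table at the front right. To be left alone; origin under its centre
- white_carton: Plain white carton, 55 x 130 x 50 mm, on the table behind the dispenser. To be left alone; origin under its centre
- masking_tape: Roll of cream masking tape lying flat, fixed, outside diameter 104 mm, 25 mm high, on the table left of the dispenser; origin under its centre
Things that resemble listed ones, but are neither listed nor needed, are in the scene too. What is shaped like the sleeve_last but green is not meant.

How it is judged:
On the way, in this order (a step that is already met when the one before it is completed fails the run):
1. the lever pad is pressed right down with the fingers (value of joint lever above 0.58 rad and contact force between the fingers and lever_c11 above 0.5 N), for 0.1 s.
2. one sleeve lies in the cradle and the lever is up again, the gate shut in front of the other two (x of sleeve_front in the frame of dispenser between -0.007 and 0.007 m and z of sleeve_front in the frame of dispenser between 0.04 and 0.053 m and angle between the y axis of sleeve_front and the y axis of dispenser, either way round below 0.08 rad and value of joint lever below 0.04 rad and x of sleeve_next in the frame of dispenser between 0.062 and 0.167 m and z of sleeve_next in the frame of dispenser between 0.066 and 0.125 m and x of sleeve_last in the frame of dispenser between 0.062 and 0.167 m and z of sleeve_last in the frame of dispenser between 0.066 and 0.125 m), for 0.2 s.
At the end, for the whole second after the job is handed in: The first sleeve lies at rest in the cradle, on the roller spindle, within 5 mm of the shoulder (its centre 105 mm or more along the cradle from the dispenser's origin, toward -y); the lever is up (below 0.04 rad) and the other two sleeves are still in the magazine behind the gate (all of step 2 and y of sleeve_front in the frame of dispenser between -0.116 and -0.105 m and linear speed of sleeve_front below 0.02 m/s); the robot touches nothing.
It fails at once if a sleeve is lifted: the first one more than about 4 cm above its place in the cradle or out of the top of the magazine, or a spare out of the magazine's top ((x of sleeve_front in the frame of dispenser below 0.05 m and z of sleeve_front in the frame of dispenser above 0.09 m) or z of sleeve_front in the frame of dispenser above 0.11 m or z of sleeve_next in the frame of dispenser above 0.125 m or z of sleeve_last in the frame of dispenser above 0.135 m).
It fails at once if a second sleeve leaves the magazine (x of any of sleeve_next, sleeve_last in the frame of dispenser below 0.056 m).
It fails at once if one of the other things on the table is moved more than 3 cm (distance of any of marker_pen, dose_cup, sanding_block, white_carton from where it was at the start of the episode above 0.03 m).
It also fails if it takes over 42 s, if anything falls off the work surface, if the arm or the gripper's body presses on something with over 40 N, if the wrist force passes 120 N, or if a joint passes its speed limit or range.

## Working session

There is one attempt and no reset: what is moved stays moved. The work goes in short steps, Python scripts to look and compute and a tool call to move; the robot and the scene stay as the last step left them, time stands still between calls to the robot, and variables do not carry over. Pictures are saved under pics/ and viewed, and the job is handed in when it is done.

Besides the shell and the picture viewer there is one more tool, called after "Emit:" by a JSON object that holds its "name" and its "arguments", one argument or row to a line. apply_moves: Moves the arm, as the interface text tells. Its arguments: {"type":"object","properties":{"rows":{"type":"array"},"force":{"type":"number"}},"required":["rows"]}

```bash
ls; mkdir -p pics
python3 - <<'E'
from plant import arm
import cv2,numpy as np
print(arm.get_state())
for n in ["top","side"]:
    p,d=arm.read_camera(n); cv2.imwrite(f"pics/{n}0.png",p[:,:,::-1]); np.savez(f"{n}0.npz",p=p,d=d,**{k:np.array(v) for k,v in arm.calibration(n).items()})
    print(arm.calibration(n))
E
```

```text
pics
{'clock': 0.0, 'joint_pos': array([ 1.17497154e+00,  1.26397144e-01, -4.06274299e-02,  1.40542703e+00,
       -2.61591136e-05,  1.57075129e+00]), 'qd': array([-0.0016147 ,  0.00025738,  0.00133653,  0.00016868,  0.00038003,
        0.00094594]), 'joint_efforts': array([-3.39714694e-03, -4.35914505e+01,  3.52923417e+01,  1.73656567e-02,
       -1.60661125e-04, -1.30391751e-07]), 'tcp_pos': array([0.20226632, 0.48400926, 0.23051061]), 'tcp_rot': array([-6.17580536e-01, -3.07998510e+00,  2.55717834e-03]), 'contact_force': array([-0.1777147, -0.7048076,  0.5246326]), 'moment': array([-0.01708848,  0.04368272,  0.02451603]), 'grip_width': 0.08527224870589799}
{'intrinsics': array([[455.94954602,   0.        , 277.43537409],
       [  0.        , 455.94954602, 205.84919165],
       [  0.        ,   0.        ,   1.        ]]), 'k1': -0.07574637718596279, 'position': array([0.37037485, 0.0151432 , 1.12265813]), 'rotation': array([ 0.15081763, -0.15696292, -1.57367992])}
{'intrinsics': array([[468.13843153,   0.        , 282.78921159],
       [  0.        , 468.13843153, 211.5324738 ],
       [  0.        ,   0.        ,   1.        ]]), 'k1': -0.030121600241721593, 'position': array([0.54291282, 1.26823598, 0.58524951]), 'rotation': array([ 0.02990809, -1.7806505 , -2.57268527])}
```

View pics/top0.png

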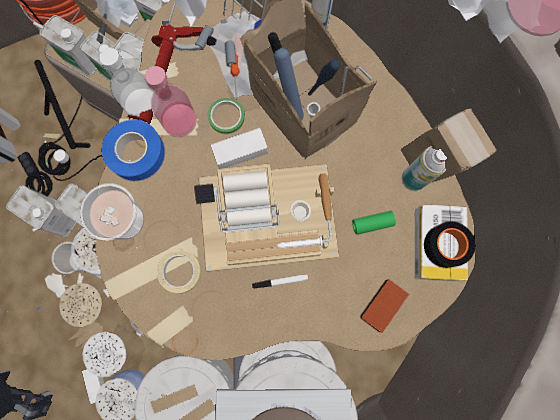

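View pics/side0.png

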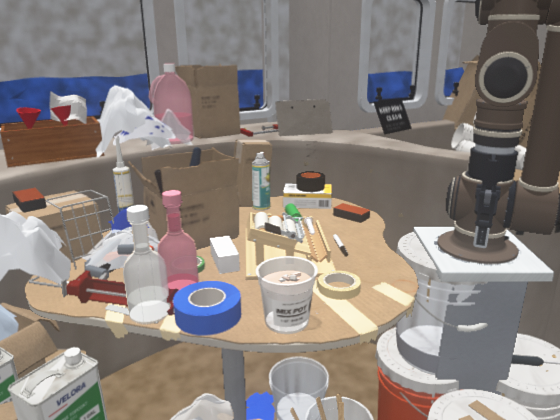

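```bash
cat > h.py <<'E'
import numpy as np,cv2
from scipy.spatial.transform import Rotation as R
def proj(c,P):
    Rm=R.from_rotvec(c['rotation']).as_matrix(); q=(np.atleast_2d(P)-c['position'])@Rm
    s=np.c_[q[:,0],-q[:,1]]/(-q[:,2:3]); r2=(s**2).sum(1,keepdims=True); s=s*(1+c['k1']*r2)
    K=c['intrinsics']; return np.c_[s[:,0]*K[0,0]+K[0,2],s[:,1]*K[1,1]+K[1,2]]
def unproj(c,uv,depth):
    K=c['intrinsics']; s0=(np.array(uv,float)-K[:2,2])/[K[0,0],K[1,1]]; s=s0.copy()
    for _ in range(10): s=s0/(1+c['k1']*(s**2).sum())
    Rm=R.from_rotvec(c['rotation']).as_matrix()
    return Rm@(np.array([s[0],-s[1],-1])*depth)+c['position']
def plane(c,uv,z):
    a=unproj(c,uv,1.)-c['position']; return c['position']+a*(z-c['position'][2])/a[2]
E
python3 - <<'E'
import cv2
p=cv2.imread('pics/top0.png')[150:290,180:350]
cv2.imwrite('pics/topc.png',cv2.resize(p,None,fx=4.7,fy=4.2,interpolation=cv2.INTER_CUBIC)[:, :800]) if 0 else cv2.imwrite('pics/topc.png',cv2.resize(p,(680,560),interpolation=cv2.INTER_CUBIC))
E
```

```text
(no output)
```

View pics/topc.png

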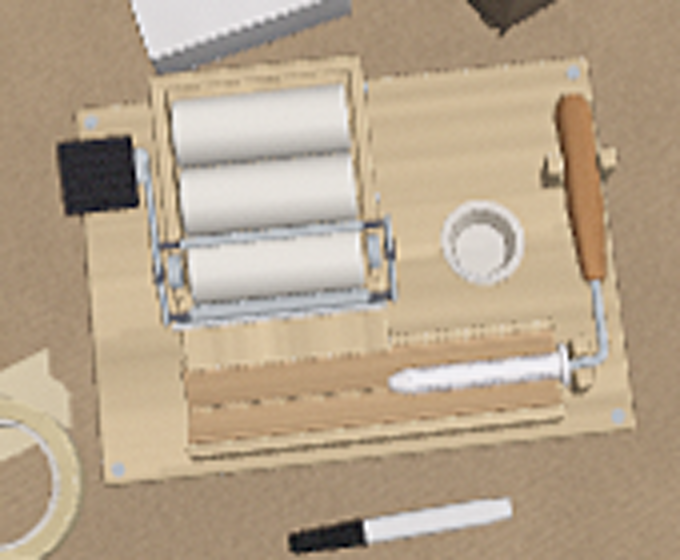

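Run:
```python
from h import *
from scipy.optimize import least_squares
c=np.load('top0.npz')
L=np.array([[123,92,133],[0,-160,46],[0,-58,46],[-40,120,12],[-40,-205,12],[197,-205,12],[197,120,12]])/1e3
uv=np.array([[98,175],[562,363],[390,381],[107,484],[634,428],[585,58],[79,112]])/4+[180,150]
def W(p,L=L): 
    return L@R.from_euler('z',p[2]).as_matrix().T+[p[0],p[1],0]
def f(p): return (proj(c,W(p))-uv).ravel()
s=least_squares(f,[.4,0,0]); print(s.x,s.fun.reshape(-1,2).round(2))
p=s.x
for n,l in dict(pad=[.123,.092,.133],padp=[.133,.092,.088],mid=[0,0,.046],end=[0,.05,.046],home=[0,-.06,.046]).items(): print(n,W(p,np.array([l])).round(4))
print(c['d'][194,204],unproj(c,(204.5,193.75),c['d'][194,204]))
# depth check pts
for q in [(277,220),(240,220),(246,181)]:
    print(q,unproj(c,q,c['d'][q[1],q[0]]))
# top camera: tape, pot positions
for q in [(180,250),(110,215),(177,272)]: print(q,unproj(c,q,c['d'][q[1],q[0]]))
```

```text
[0.4818508  0.06823961 0.09957823] [[ 0.28  0.14]
 [-0.23  0.34]
 [ 0.06  0.48]
 [-0.53  0.43]
 [ 0.78 -0.02]
 [ 0.52 -0.7 ]
 [-0.91 -0.85]]
pad [[0.5951 0.172  0.133 ]]
padp [[0.605 0.173 0.088]]
mid [[0.4819 0.0682 0.046 ]]
end [[0.4769 0.118  0.046 ]]
home [[0.4878 0.0085 0.046 ]]
1.0089035 [0.59432962 0.17189296 0.137757  ]
(277, 220) [0.54195975 0.01148386 0.09051345]
(240, 220) [0.54153042 0.09585458 0.09714738]
(246, 181) [0.62651866 0.08093256 0.12268423]
(180, 250) [0.48071389 0.24530846 0.02956819]
(110, 215) [0.5536866  0.39297976 0.10632794]
(177, 272) [ 0.42978633  0.25775785 -0.00181547]
```

Emit:
{"name": "apply_moves", "arguments": {
  "rows": [0, 0, 0, 0, -9.5, 0, 0, 0, 0, -9.5, 0, 0, 0, 0, -9.4, 0, -36, -35, 0, 0, 0, -36, -35, 0, 0, 0, -36, -35, 0, 0, 0, -36, -35, 0, 0, 0, -36, -35, 0, 0, 0, -36, -35, 0, 0, 0, -36, -35, 0, 0]
}}

```text
clock: 1.35
tcp_pos: [0.4786, 0.2644, 0.2309]
tcp_rot: [0.157, -3.137, 0.0]
contact_force: [1.2, 0.5, 0.1]
grip_width: -0.0001
```

```bash
cat >> h.py <<'E'
D0=np.array([0.4818,0.0682]); YAW=0.0996
def loc(P):
    P=np.array(P); v=P[:2]-D0; cs,sn=np.cos(YAW),np.sin(YAW)
    return np.array([v[0]*cs+v[1]*sn,-v[0]*sn+v[1]*cs,P[2]])*1e3
def st():
    from plant import arm
    s=arm.get_state(); M=R.from_rotvec(s['tcp_rot']).as_matrix()
    print(s['clock'].__round__(2),'loc',loc(s['tcp_pos']).round(1),'yerr deg',np.degrees(np.arctan2(M[1,1],M[0,1])-np.pi/2-YAW).round(2),'zax',M[:,2].round(3),'F',s['contact_force'].round(2),'grip',round(s['grip_width'],4))
E
python3 -c "
from h import *
st()"
```

```text
1.35 loc [ 16.3 195.6 230.9] yerr deg 0.01 zax [-0.001 -0.    -1.   ] F [1.22 0.45 0.11] grip -0.0001
```

Emit:
{"name": "apply_moves", "arguments": {
  "rows": [0, -36, -35, 0, 0, 0, -36, -35, 0, 0, 0, -37, -34, 20, 0, 0, 0, 0, 30, 0, 0, 0, 0, 25, 0, 0, 0, 0, 0, 0]
}}

```text
clock: 2.1
tcp_pos: [0.595, 0.1725, 0.1536]
tcp_rot: [0.156, -3.133, 0.002]
contact_force: [-0.8, -0.1, 0.4]
grip_width: 0.0001
```

```bash
python3 -c "
from h import *
st()
from plant import arm
for n in ['wrist','side']:
    p,d=arm.read_camera(n)
    if n=='side': p=cv2.resize(p[190:280,200:350],(750,450))
    cv2.imwrite('pics/%s1.png'%n,p[:,:,::-1])
"
```

```text
2.1 loc [123.   92.5 153.6] yerr deg -0.0 zax [-0.005 -0.001 -1.   ] F [-0.81 -0.1   0.4 ] grip 0.0001
```

View pics/wrist1.png

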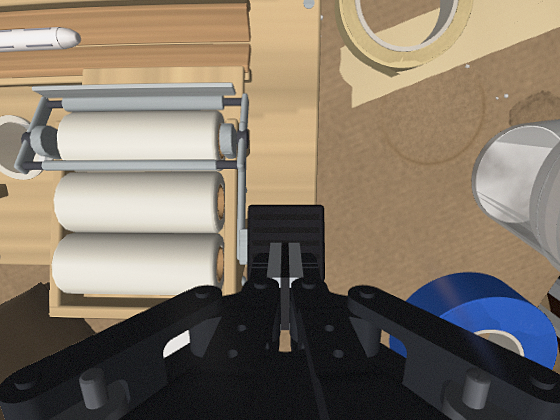

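View pics/side1.png

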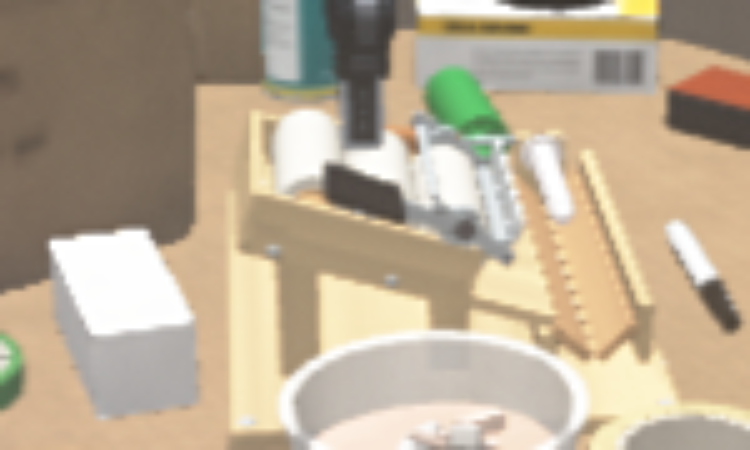

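Emit:
{"name": "apply_moves", "arguments": {
  "rows": [0, 0, 0, 10, 0, 0, -1, 0, 7, 0, 0, -1, 0, 7, 0, 0, -1, 0, 7, 0, 0, -1, 0, 7, 0, 0, -1, 0, 7, 0, 0, 0, 0, 0, 0]
}}

```text
clock: 3.08
tcp_pos: [0.6016, 0.1736, 0.1109]
tcp_rot: [0.157, -3.138, 0.0]
contact_force: [1.8, 0.6, 2.4]
grip_width: 0.0003
```

```bash
python3 -c "
from h import *
st()"
```

```text
3.08 loc [129.6  93.  110.9] yerr deg 0.01 zax [-0. -0. -1.] F [1.82 0.62 2.45] grip 0.0003
```

Emit:
{"name": "apply_moves", "arguments": {
  "rows": [0, -2, 0, 6, 0, 0, -1, 0, 6, 0, 0, 0, 0, 4, 0, 0, 0, 0, 2, 0, 0, 0, 0, 0, 0]
}}

```text
clock: 3.7
tcp_pos: [0.6043, 0.1739, 0.0931]
tcp_rot: [0.157, -3.137, 0.0]
contact_force: [-1.1, -0.0, 2.9]
grip_width: -0.0001
```

```bash
python3 -c "
from h import *
st()
from plant import arm
p,d=arm.read_camera('side')
p=cv2.resize(p[190:280,200:350],(750,450))
cv2.imwrite('pics/side2.png',p[:,:,::-1])
"
```

```text
3.7 loc [132.4  93.   93.1] yerr deg 0.02 zax [-0. -0. -1.] F [-1.08 -0.02  2.92] grip -0.0001
```

View pics/side2.png

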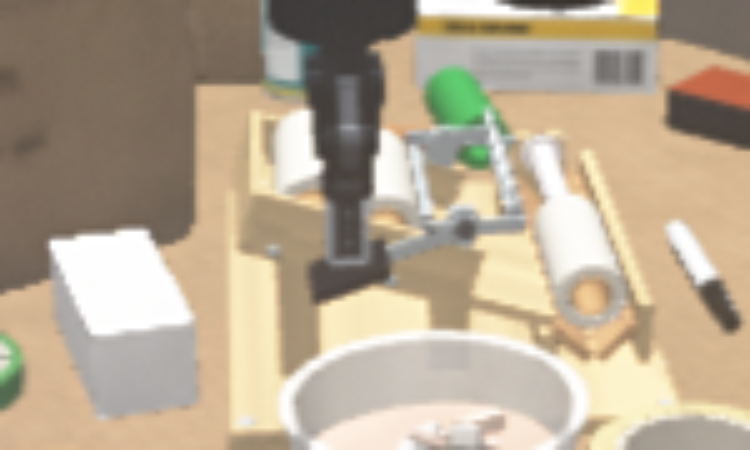

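Emit:
{"name": "apply_moves", "arguments": {
  "rows": [0, 0, 0, 2, 0, 0, 0, 0, 0, 0, 0, 0, 0, -8, 0, 0, 1, 0, -9, 0, 0, 2, 0, -9, 0, 0, 3, 0, -9, 0, 0, 3, 0, -10, 0, 0, 0, 0, -20, 0, 0, 0, 0, -30, 0, 0, 0, 0, 0, 0]
}}

```text
clock: 5.0
tcp_pos: [0.5965, 0.1734, 0.1891]
tcp_rot: [-0.157, 3.133, 0.002]
contact_force: [1.6, -0.3, 0.2]
grip_width: 0.0
```

```bash
python3 -c "
from h import *
st()
from plant import arm
for n in ['wrist','side']:
    p,d=arm.read_camera(n)
    if n=='side': p=cv2.resize(p[190:280,200:350],(750,450))
    cv2.imwrite('pics/%s3.png'%n,p[:,:,::-1])
    np.savez(n+'3.npz',p=p,d=d,**{k:np.array(v) for k,v in arm.calibration(n).items()})
"
```

```text
5.0 loc [124.6  93.2 189.1] yerr deg 0.02 zax [ 0.004  0.001 -1.   ] F [ 1.57 -0.32  0.19] grip 0.0
```

View pics/side3.png

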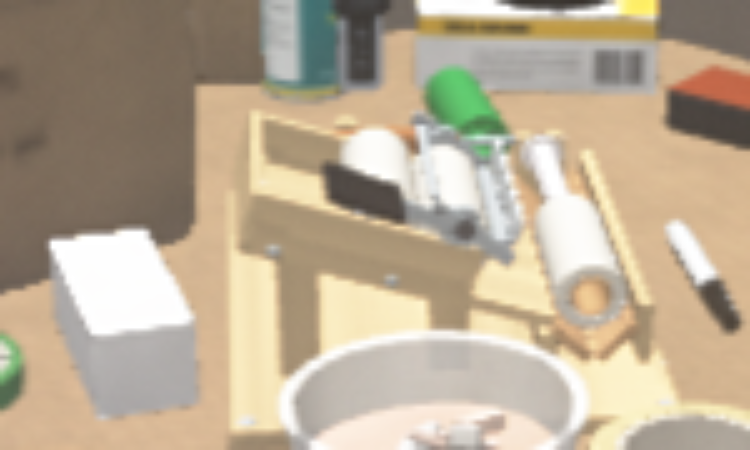

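View pics/wrist3.png

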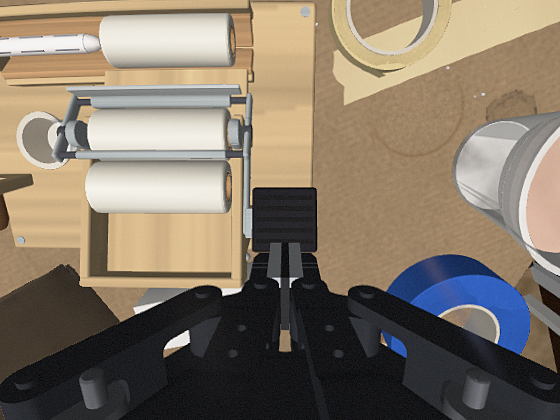

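Emit:
{"name": "apply_moves", "arguments": {
  "rows": [0, 40, -2, 0, 0, 0, 42, -2, 0, 0, 0, 42, -2, 0, 0, 0, 0, 0, 40, 0, 0, 0, 0, 40, 0, 0, 0, 0, 35, 0, 0, 0, 0, 19, 0, 0, 0, 0, 0, 0]
}}

```text
clock: 6.1
tcp_pos: [0.4705, 0.154, 0.0498]
tcp_rot: [0.157, -3.133, 0.002]
contact_force: [-0.6, -0.1, 0.6]
grip_width: 0.0003
```

```bash
python3 -c "
from h import *
st()
from plant import arm
for n in ['wrist','side']:
    p,d=arm.read_camera(n)
    if n=='side': p=cv2.resize(p[190:280,220:370],(750,450))
    cv2.imwrite('pics/%s4.png'%n,p[:,:,::-1])
"
```

```text
6.1 loc [-2.7 86.5 49.8] yerr deg 0.02 zax [-0.005 -0.002 -1.   ] F [-0.59 -0.07  0.58] grip 0.0003
```

View pics/side4.png

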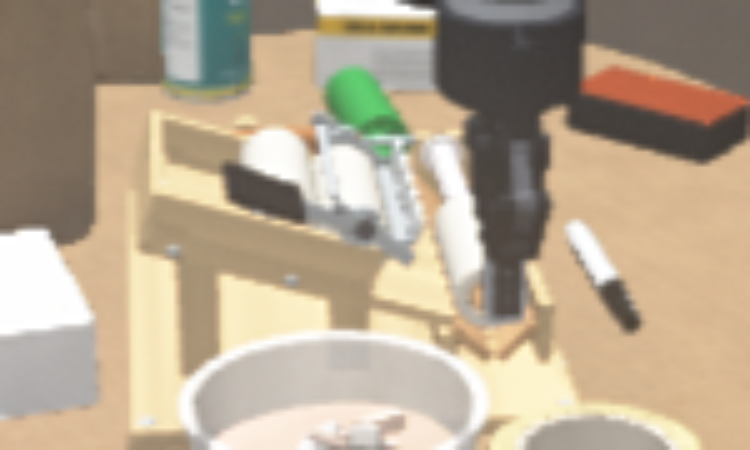

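View pics/wrist4.png

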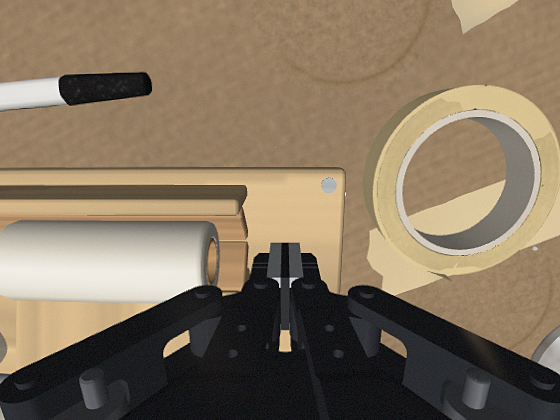

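Emit:
{"name": "apply_moves", "arguments": {
  "rows": [0, -2, -8, -4, 0, 0, 0, -7, 0, 0, 0, 0, -6, 0, 0, 0, 0, -6, 0, 0, 0, 0, -8, 0, 0, 0, 0, -8, 0, 0, 0, 0, -8, 0, 0, 0, 0, -8, 0, 0, 0, 0, 0, 0, 0]
}}

```text
clock: 7.32
tcp_pos: [0.4806, 0.0954, 0.0563]
tcp_rot: [-0.155, 3.138, -0.001]
contact_force: [-0.2, -0.4, -0.3]
grip_width: -0.0
```

```bash
python3 -c "
from h import *
st()
from plant import arm
for n in ['top','wrist','side']:
    p,d=arm.read_camera(n)
    if n=='side': p=cv2.resize(p[190:280,220:370],(750,450))
    if n=='top': p=cv2.resize(p[150:290,180:350],(680,560))
    cv2.imwrite('pics/%s5.png'%n,p[:,:,::-1])
"
```

```text
7.33 loc [ 1.5 27.2 56.3] yerr deg -0.04 zax [ 0.    -0.001 -1.   ] F [-0.21 -0.39 -0.26] grip -0.0
```

View pics/side5.png

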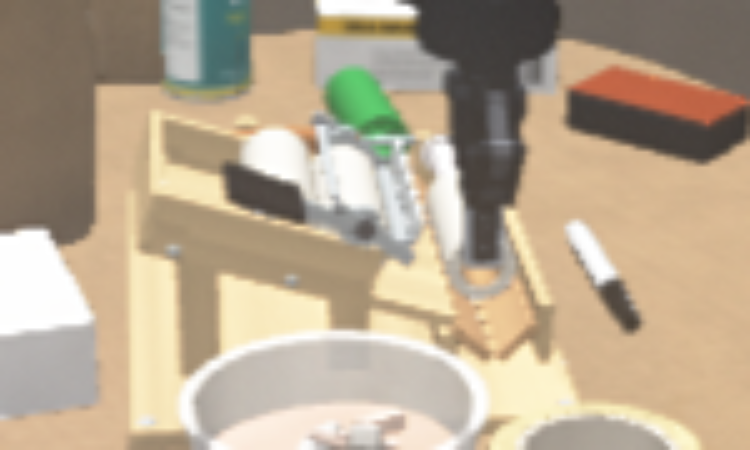

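View pics/wrist5.png

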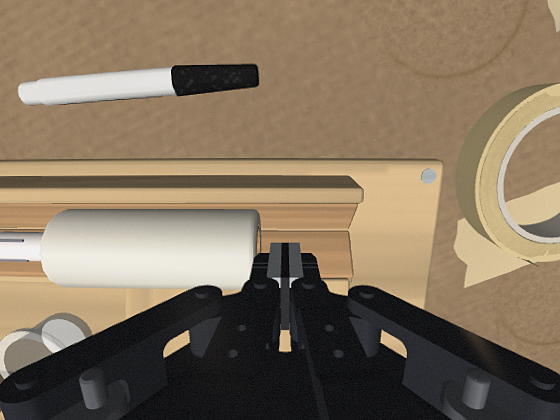

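Emit:
{"name": "apply_moves", "arguments": {
  "rows": [0, 0, -6, 1, 0, 0, 0, -8, 1, 0, 0, 0, -8, 0, 0, 0, 0, -8, 0, 0, 0, 0, -8, 0, 0, 0, 0, -8, 0, 0, 0, 0, -8, 0, 0, 0, 0, -6, 0, 0, 0, 0, 0, 0, 0]
}}

```text
clock: 8.6
tcp_pos: [0.4862, 0.0355, 0.054]
tcp_rot: [0.155, -3.137, 0.002]
contact_force: [0.9, -0.3, -0.4]
grip_width: 0.0001
```

```bash
python3 -c "
from h import *
st()
from plant import arm
for n in ['wrist','side']:
    p,d=arm.read_camera(n)
    if n=='side': p=cv2.resize(p[190:280,220:370],(750,450))
    cv2.imwrite('pics/%s6.png'%n,p[:,:,::-1])
"
```

```text
8.6 loc [  1.2 -32.9  54. ] yerr deg -0.04 zax [-0.001 -0.001 -1.   ] F [ 0.88 -0.3  -0.35] grip 0.0001
```

View pics/side6.png

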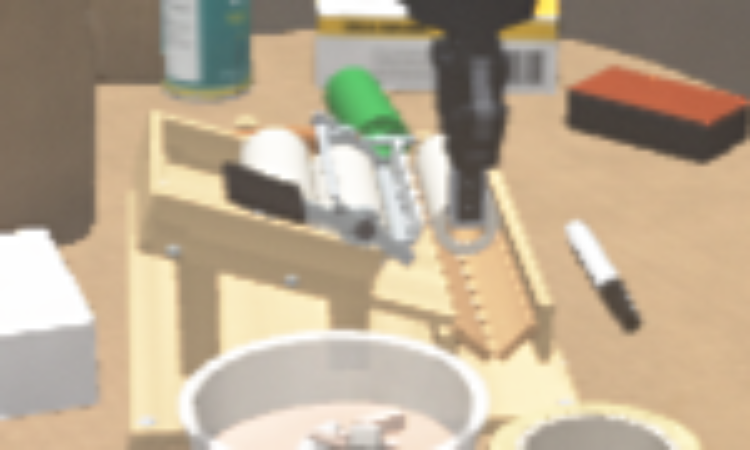

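View pics/wrist6.png

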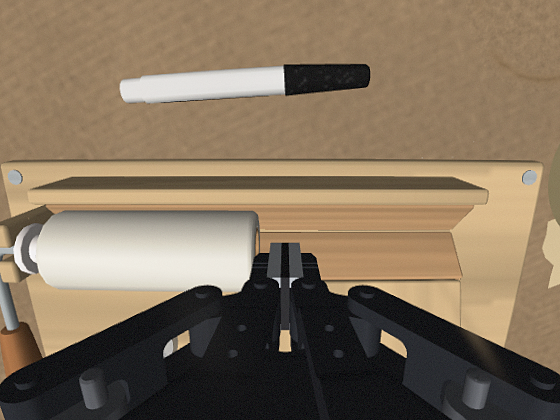

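Emit:
{"name": "apply_moves", "arguments": {
  "rows": [0, 0, -4, 0, 0, 0, 0, -4, 0, 0, 0, 0, -3, 0, 0, 0, 0, -2, 0, 0, 0, 0, 0, 0, 0]
}}

```text
clock: 9.32
tcp_pos: [0.4878, 0.0233, 0.0543]
tcp_rot: [-0.156, 3.138, -0.0]
contact_force: [-0.2, 0.8, -0.4]
grip_width: -0.0001
```

```bash
python3 -c "
from h import *
st()
from plant import arm
for n in ['wrist']:
    p,d=arm.read_camera(n)
    cv2.imwrite('pics/%s7.png'%n,p[:,:,::-1])
"
```

```text
9.32 loc [  1.5 -45.2  54.3] yerr deg 0.0 zax [ 0. -0. -1.] F [-0.22  0.78 -0.36] grip -0.0001
```

View pics/wrist7.png

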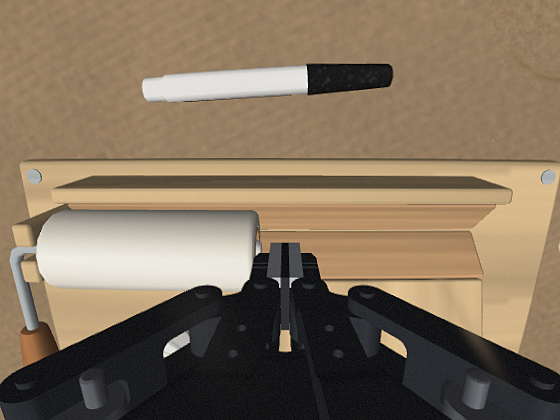

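Emit:
{"name": "apply_moves", "arguments": {
  "rows": [0, 0, -2, 0, 0, 0, 0, -2, 0, 0, 0, 0, -1, 0, 0, 0, 0, 0, 0, 0]
}}

```text
clock: 9.88
tcp_pos: [0.4881, 0.0225, 0.0546]
tcp_rot: [-0.161, 3.137, 0.015]
contact_force: [-2.7, 17.1, 2.1]
grip_width: 0.0
```

```bash
python3 -c "
from h import *
st()"
```

```text
9.88 loc [  1.7 -46.1  54.6] yerr deg 0.16 zax [-0.    0.01 -1.  ] F [-2.66 17.09  2.06] grip 0.0
```

Emit:
{"name": "apply_moves", "arguments": {
  "rows": [0, 0, 5, 0, 0, 0, 0, 15, 0, 0, 0, 0, 20, -20, 0, 0, 0, 10, -50, 0, 0, 0, 10, -50, 0, 0, 30, 40, -30, 0, 0, 30, 40, 0, 0, 0, 30, 40, 0, 0, 0, 0, 0, 0, 0]
}}

```text
clock: 11.0
tcp_pos: [0.3789, 0.1907, 0.2046]
tcp_rot: [-0.165, 3.137, 0.0]
contact_force: [0.1, -0.3, -1.1]
grip_width: 0.0001
```

```bash
python3 -c "
from h import *
st()
from plant import arm
for n in ['top','side']:
    p,d=arm.read_camera(n)
    if n=='side': p=cv2.resize(p[190:280,220:370],(750,450))
    if n=='top':
        c=arm.calibration('top')
        for l in [.0,-.06,-.11,-.16]:
            v=R.from_euler('z',YAW).apply([0,l,.066])+[*D0,0]; print(l,(proj(c,v)-[180,150])*4)
        p=cv2.resize(p[150:290,180:350],(680,560))
    cv2.imwrite('pics/%s8.png'%n,p[:,:,::-1])
"
```

```text
11.0 loc [-90.3 132.1 204.6] yerr deg 0.3 zax [ 0.001  0.    -1.   ] F [ 0.05 -0.32 -1.12] grip 0.0001
0.0 [[291.10174334 389.94263289]]
-0.06 [[393.84293328 378.88241183]]
-0.11 [[479.26154096 369.62912919]]
-0.16 [[564.40801112 360.35296545]]
```

View pics/top8.png

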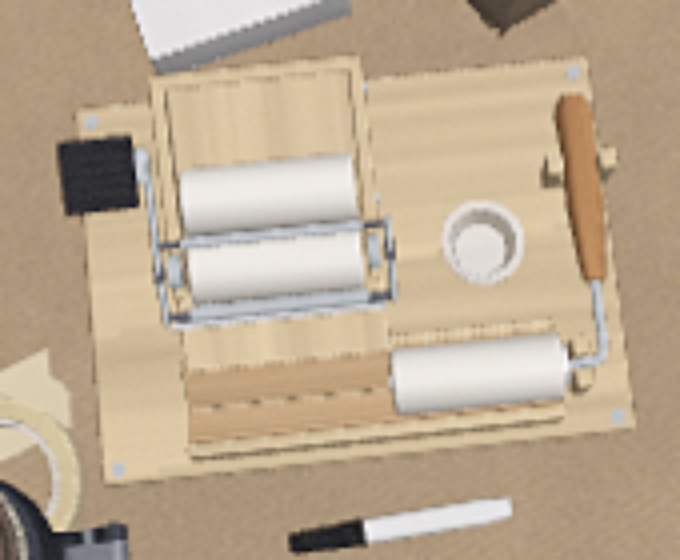

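View pics/side8.png

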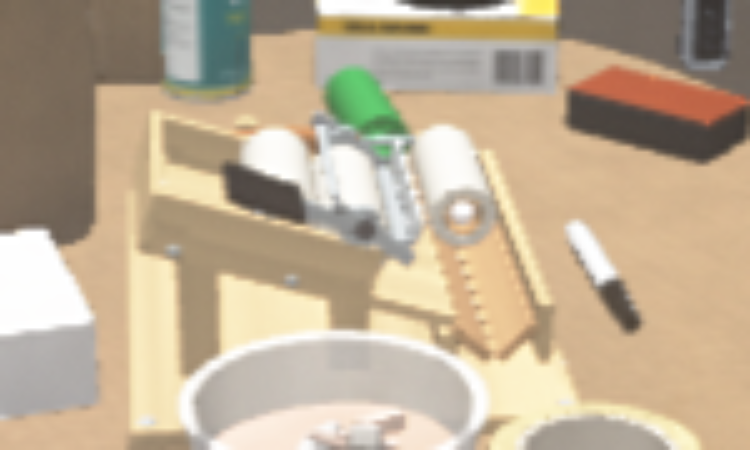

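The top view shows the sleeve spanning crop columns 393 to 567. I predicted 394 to 564 for fully home, and the nose shows at its left end. The lever is up, two sleeves are in the magazine, and the other things are undisturbed, so I'm handing in.

```bash
python3 -c "
from plant import arm
print(arm.close_job())"
```

```text
the job is handed in; nothing more can be done
None
```

The first sleeve is loaded on the roller frame, against the shoulder, and I handed the job in at about 11 s of the 42 s allowed.

- **Dispensing:** I pressed the lever pad down with the closed fingertips, with about 3 N measured while it was held down. One sleeve rolled into the cradle. I then let the lever come up, and the gate shut in front of the other two sleeves.
- **Loading:** I pushed the sleeve by its left end along the cradle and onto the spindle. The reaction rose to 17 N at the shoulder, with the fingertip at y = -46 mm in the dispenser's frame. After that I backed off and raised the arm clear.
- **Last checks:** The final top picture puts the sleeve's ends within about 2 mm of the fully home position. The spindle nose shows at its left end.
- **Surroundings:** The lever is at rest and two sleeves are in the magazine. The pen and cup look unmoved in the top crop. The block and carton look undisturbed, but I did not measure them.
- **Not measured:** I did not read the lever angle directly. I judged it from the gate opening and the pad's position. No check failed or disagreed.

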